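Find the heavy, still damp rail in the jig and hold it out

TASK

One of the two wooden rails in the jig is still damp and so clearly heavier: swing the clamp handle over centre, away from you, so that the clamp stands open and stays open, then, to feel which it is, lift the left one clear of the jig and lay it back in its nest, then lift the right one likewise. Leave the lighter one lying in its nest and finish while holding the heavier rail in the gripper: level and still, in the air over the middle of the black rubber mat, roughly 15 cm above it; leave the other things on the bench alone.

Things in the scene. Friction and masses are not known exactly. Their poses are not given: they have to be found in the camera images.
- rail_p_mid (a point): one of two identical-looking straight pieces of pale wood, 160 long (its x) x 44 wide (its y) x 50 mm high, solid in the middle 90 mm, with a through slot 22 x 16 mm near each end; this point is its centre, half-way up. One of the two (either, in either nest) weighs about 0.32 to 0.44 kg, the other about 0.13 to 0.19 kg. Starts lying in one nest of the jig, its long side along the jig's x
- rail_q_mid (a point): one of two identical-looking straight pieces of pale wood, 160 long (its x) x 44 wide (its y) x 50 mm high, solid in the middle 90 mm, with a through slot 22 x 16 mm near each end; this point is its centre, half-way up. One of the two (either, in either nest) weighs about 0.32 to 0.44 kg, the other about 0.13 to 0.19 kg. Starts lying in one nest of the jig, its long side along the jig's x
- jig: check jig, fixed to the bench: grey laminated base 300 x 240 mm, 18 mm thick; origin on the bench midway between the nests, which are 110 mm apart along y; x runs along the rails, from the robot towards the clamp post, y to the left, z up
- nest_left (a point): the jig's left nest as seen from the robot: centre of a rail lying in it, 43 mm above the bench; axes are the jig's. End stops and two pairs of side dowels (56 mm either side of the middle), all 12 mm high, leave the rail about 6 mm of play each way; along its middle the rail's sides are free for the fingers
- nest_right (a point): the jig's right nest as seen from the robot: centre of a rail lying in it, 43 mm above the bench; axes are the jig's. End stops and two pairs of side dowels (56 mm either side of the middle), all 12 mm high, leave the rail about 6 mm of play each way; along its middle the rail's sides are free for the fingers
- clamp (a joint): angle of the clamp (rad): about 0 closed, its crossbar pressing on both rails; grows as the handle is pushed away from the robot (jig's +x) and the crossbar swings up; 1.75 fully open, stop. Its weight acts over centre: below about 0.9 it falls shut, above it falls open and stays open. About 3 N at the handle's tip starts it opening
- clamp_tip (a point): centre of the rounded end of the clamp handle, a round bar 22 mm thick (upper half, dark steel) that runs straight from the pivot to this point, 140 mm; closed it leans 0.5 rad from vertical towards the robot (jig's -x); open it leans 1.25 rad the other way
- clamp_pivot (a point): the clamp's pivot, 130 mm in the jig's +x from its origin, 84 mm above the bench; its axis is the jig's y. Closed, the arm runs 80 mm towards the robot to a steel crossbar 150 mm long (along y), whose top is 90 mm above the bench; open, the crossbar stands upright over the pivot
- pad_top (a point): centre of the top of a square black rubber mat, 160 x 160 x 6 mm, fixed flat on the bench to the right of the jig
- glue: bystander: upright white glue bottle, 60 mm diameter, 150 mm high; origin at the centre of its foot
- sander: bystander: hand sanding block, 70 x 120 x 40 mm, wood on cork; origin at the centre of its underside
- tape: bystander: round grey measuring tape, 68 mm diameter, 30 mm high; origin at the centre of its underside
Mind the look-alikes: they are no part of the job. Leave any pink or turquoise look-alike of the part that bears rail_q_mid alone.

How it is judged:
By the outcome, as a careful person would: the job done as asked, in the order asked, and still so for the second after the job is handed in, while the arm keeps its last pose, push and grip.
It also fails if it takes over 70 s, if anything falls off the work surface, if the arm or the gripper's body presses on something with over 40 N, if the wrist force passes 120 N, or if a joint passes its speed limit or range.

ROBOT

A 6-joint arm with a two-finger parallel gripper is mounted at the origin on the work surface. World frame = base frame: x ahead of the robot, y to its left, z up, the work surface at z = 0. Lengths are in m, angles in rad, forces in N, time in s.
With the tool pointing down it reaches from about 0.3 to 0.875 m from the base axis. Payload 6.4 kg.
Tool frame: the origin (TCP) lies between the finger pads; the fingertips stand tip_extent ahead of it and the grasp point (between the pads) lies 5 mm behind it (tip_extent is the distance from the TCP to the fingertips, in m); z points along the fingers, y is the direction in which the jaws open and shut (so a half turn about z gives the same grasp; the last joint's range is limited). The gripper opens to 85 mm and grips with 20 to 120 N. Pads are 22 mm wide; open, the fingers measure 114 mm over their backs; the gripper's body (76 mm by 85 mm) begins 54 mm behind the grasp point. The pads swing forward as they close: fully open they stand 13 mm farther back than shut.
Start: joints at [0.95, 0.181, 1.607, -0, 1.354, -0.206], TCP at [0.232, 0.526, 0.245] pointing down, gripper open.
Joint ranges: [-2.99, 2.99], [-0.89, 2.07], [0.3, 2.58], [-1.14, 4.28], [0, 2.63], [-3.12, 3.12]. Speed limits (rad/s): [2.57, 2.57, 3.01, 3.14, 3.14, 3.14].

INTERFACE

Orientations are given as a unit quaternion [w, x, y, z].
In Python, from bench import * gives the robot as it stands.
- The arm moves only by the shell command python3 -m jog 'ROWS'. ROWS is JSON, a list of rows, each a list of 3 entries, a list of its own where there are three numbers: the shift along the tool's x, y, z in mm, then the turn, a rotation vector about the tool's x, y, z in rad, then the opening, from 0 (shut) to 1 (fully open). A call has 1 to 20 rows; each row is the pose to reach, as a shift and turn from the pose measured when the call began, along the tool's axes at that moment; what a row does not reach only later rows make up. A row lasts 1/12 s, in which the tool goes at most 41.7 mm and 7.16 degrees, less where a joint would pass 70% of its speed; a pose out of reach is approached as far as the arm can. A call with a gripper value outside its range is refused whole. The fingers move at their own pace and stop on an object; the grip force is fixed at half the most. Time passes only in rows, so rows that repeat a pose let the fingers close. It gives the time, the measured TCP pose, the force and the opening at its end, in the units of the state.
- get_obs(): the state, without advancing time (a new reading comes with each control period).
- camera(name): name is "side" or "top" or "wrist"; returns (picture, depth): 420x560x3 uint8, red, green, blue; 420x560 float32, m along the optical axis (not along the pixel's ray), 0 where there is no reading.
- get_calibration(name): a dict with "fx", "fy", "cx", "cy" (pixels), "k1" (the pictures are not rectified: a ray, as slopes to the right and down, at radius r is drawn at 1 + k1 r^2 times it, then the intrinsics apply), "world_from_camera" (4x4, takes a point from camera to world coordinates). Camera axes: x right, y down, z forward; pixel columns grow to the right and rows downward; lengths in m; the calibration is good to about 2 mm. A picture is of the moment at which its call begins: read the wrist's pose just before it. get_calibration takes no time and is no camera call; for the wrist camera it gives the pose at the moment of the call.
- hand_in(): hands the job in, once; it reports no verdict.
The state is a dict: "time_s": time; "q": joint angles; "dq": joint speeds; "joint_efforts": joint torques, N m; "eef_pos": TCP position; "eef_rot": TCP orientation; "wrist_force": force on the tool from outside, world axes, zero at the start; "torque": the same for the moment, N m; "opening": opening from 0.0 (shut) to 1.0 (fully open).
Only numpy, scipy, OpenCV 4.12 (cv2) and the standard library are available. Lean on these libraries where they do the work, as an engineer would, in place of code of your own. Each camera call takes 0.05 s, during which the arm holds its last target.

## Working session

There is one attempt and no reset: what is moved stays moved. The work goes in short steps, Python scripts to look and compute and a shell command to move; the robot and the scene stay as the last step left them, time stands still between calls to the robot, and variables do not carry over. Pictures are saved under pics/ and viewed, and the job is handed in when it is done.

```bash
ls; mkdir -p pics; python3 - <<'E'
from bench import *
import cv2
print(get_obs())
for n in ("side","top"):
    p,d=camera(n); cv2.imwrite(f"pics/{n}0.png",p[:,:,::-1]); import numpy as np; np.save(f"pics/{n}0d.npy",d)
    print(n,get_calibration(n))
E
```

```text
pics
{'time_s': 0.0, 'q': array([ 9.49772136e-01,  1.81538735e-01,  1.60802226e+00,  3.80348765e-05,
        1.35377038e+00, -2.06314097e-01]), 'dq': array([ 0.00074774,  0.00023742,  0.00055471,  0.0005316 , -0.00164723,
       -0.00048253]), 'joint_efforts': array([ 5.23696835e-04, -4.44870758e+01, -3.51337409e+01, -1.99288561e-04,
        9.14837321e-03,  9.59395635e-06]), 'eef_pos': array([0.23135085, 0.52583197, 0.24437853]), 'eef_rot': array([-3.66460146e-04,  2.05876273e-01,  9.78577643e-01, -7.88568571e-04]), 'wrist_force': array([0.06760163, 0.85018523, 0.53667279]), 'torque': array([-0.05984268,  0.01741658, -0.00991264]), 'opening': 0.9988878642387433}
side {'fx': 524.333036525919, 'fy': 524.333036525919, 'cx': 269.6293662715625, 'cy': 209.50694096059254, 'k1': -0.10024711239214093, 'world_from_camera': array([[ 0.86044834, -0.35611705,  0.3644301 , -0.02970023],
       [-0.50944259, -0.61507467,  0.60179017, -0.80323637],
       [ 0.00984399, -0.70346556, -0.71066117,  1.16099506],
       [ 0.        ,  0.        ,  0.        ,  1.        ]])}
top {'fx': 395.3906152790353, 'fy': 395.3906152790353, 'cx': 276.66036508319445, 'cy': 211.2561648832861, 'k1': 0.021765053440315922, 'world_from_camera': array([[ 0.1900886 , -0.96154355,  0.1982431 ,  0.30202958],
       [-0.98176457, -0.18661637,  0.0362307 ,  0.03822096],
       [ 0.00215801, -0.20151509, -0.97948303,  1.11772206],
       [ 0.        ,  0.        ,  0.        ,  1.        ]])}
```

View pics/side0.png

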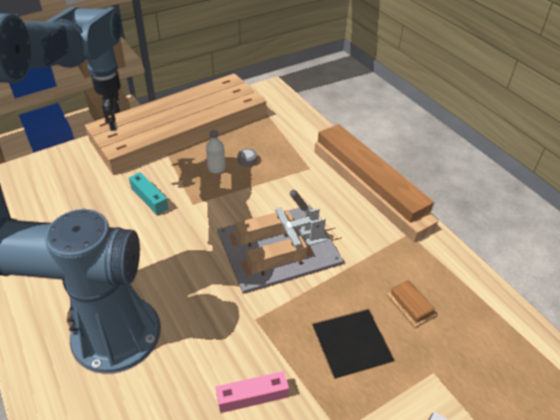

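View pics/top0.png

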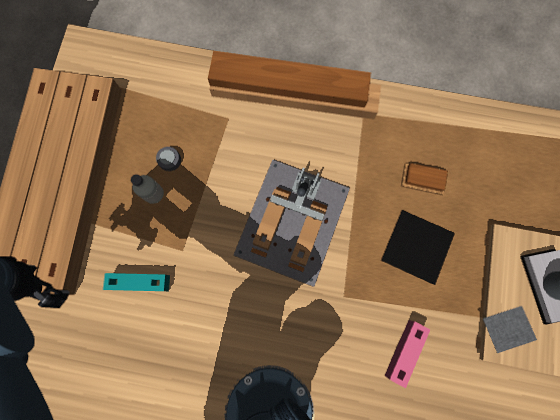

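Side view: jig at about (280,245) with two wooden rails in it at (265,225) and (275,255), black mat at (352,342), sander at (412,300). The pink decoy is at (252,391) and the turquoise one at (148,193). Top view: rails at about (270,225) and (308,240), clamp at about (305,190), mat at (418,246), glue at (145,188), tape at (169,157), sander at (425,177).

```bash
cat > h.py <<'E'
from bench import *
import numpy as np, cv2
def ray(name,u,v,cal=None):
    c=cal or get_calibration(name)
    x=(u-c['cx'])/c['fx'];y=(v-c['cy'])/c['fy']
    r=rd=np.hypot(x,y)
    for _ in range(20): r=rd/(1+c['k1']*r*r)
    s=r/rd if rd>0 else 1
    T=c['world_from_camera']; d=T[:3,:3]@np.array([x*s,y*s,1.]); return T[:3,3],d
def onz(name,u,v,z,cal=None):
    o,d=ray(name,u,v,cal); return o+d*(z-o[2])/d[2]
def proj(name,P,cal=None):
    c=cal or get_calibration(name); T=c['world_from_camera']
    p=T[:3,:3].T@(np.asarray(P,float)-T[:3,3]); x,y=p[0]/p[2],p[1]/p[2]; k=1+c['k1']*(x*x+y*y)
    return np.array([c['fx']*x*k+c['cx'],c['fy']*y*k+c['cy']])
def R(o):
    w,x,y,z=o['eef_rot']
    from scipy.spatial.transform import Rotation as Q
    return Q.from_quat([x,y,z,w]).as_matrix()
def crop(img,x0,y0,x1,y1,s,fn):
    cv2.imwrite(fn,cv2.resize(img[y0:y1,x0:x1,::-1],None,fx=s,fy=s,interpolation=cv2.INTER_CUBIC))
E
python3 - <<'E'
from h import *
a=cv2.imread('pics/top0.png')[:,:,::-1]; crop(a,220,140,370,300,3.7,'pics/top0c.png')
a=cv2.imread('pics/side0.png')[:,:,::-1]; crop(a,205,180,355,295,5,'pics/side0c.png')
g=cv2.cvtColor(cv2.imread('pics/top0.png'),cv2.COLOR_BGR2GRAY)
m=(g<25).astype(np.uint8)
m[:, :370]=0; m[:200]=0; m[300:]=0; m[:,470:]=0
c=max(cv2.findContours(m,0,2)[0],key=cv2.contourArea); r=cv2.minAreaRect(c); print(r, onz('top',*r[0],.006))
E
```

```text
((417.89691162109375, 246.73196411132812), (59.093143463134766, 54.82869338989258), 23.962491989135742) [ 0.50270994 -0.32999326  0.006     ]
```

View pics/top0c.png

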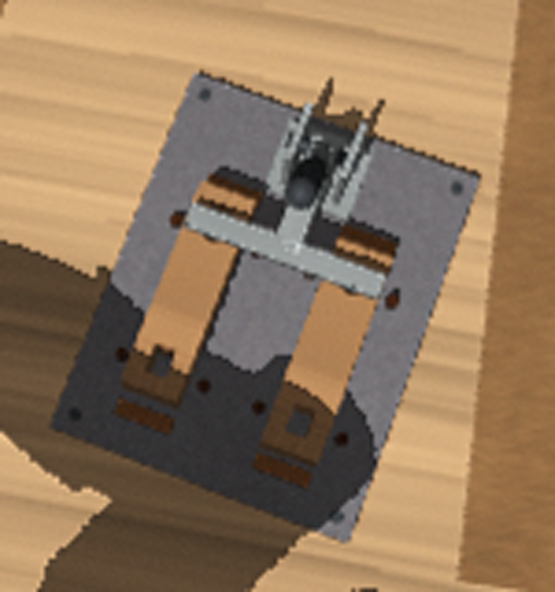

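View pics/side0c.png

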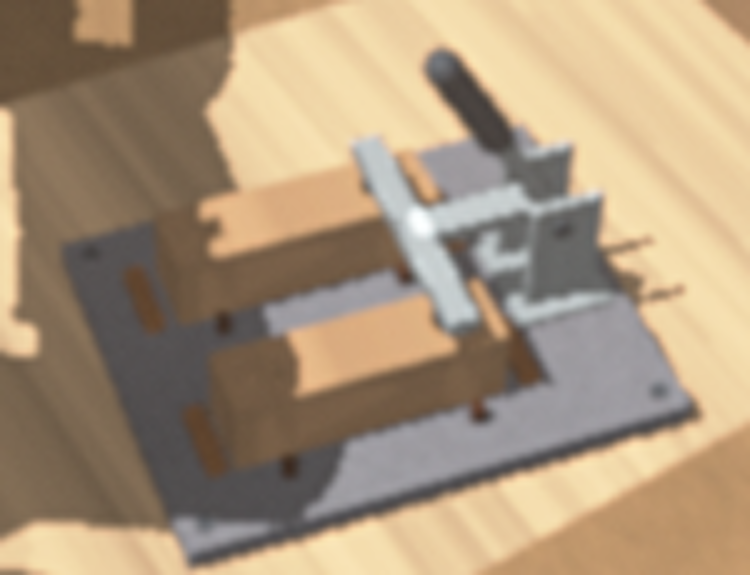

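```bash
python3 - <<'E'
from h import *
C=np.array([[200,71],[480,175],[350,541],[52,428]])/3.7+[220,140]
P=np.array([onz('top',*c,.018) for c in C]); print(P.round(4)); 
fl,fr,nr,nl=P[:,:2]
c=P[:,:2].mean(0); x=(fl+fr-nl-nr)/2; y=(fl+nl-fr-nr)/2
print(c,np.linalg.norm(x),np.linalg.norm(y),np.arctan2(x[1],x[0]),np.arctan2(-y[0],y[1]))
# side
S=np.array([[65,245],[187,548],[695,405]])/5+[205,180]
Q=np.array([onz('side',*c,.018) for c in S]);print(Q.round(4), (Q[0]+Q[2])/2)
th=np.arctan2(x[1],x[0])
# tip: triangulate
t=np.array([310,185])/3.7+[220,140]; s=np.array([441,66])/5+[205,180]
o1,d1=ray('top',*t);o2,d2=ray('side',*s)
k=np.linalg.lstsq(np.c_[d1,-d2],o2-o1,rcond=None)[0]; print('tip',o1+d1*k[0],o2+d2*k[1])
E
```

```text
[[ 0.6754  0.1158  0.018 ]
 [ 0.6336 -0.1139  0.018 ]
 [ 0.3392 -0.0625  0.018 ]
 [ 0.3786  0.171   0.018 ]]
[0.50670912 0.02759875] 0.30040801257563404 0.23517207091160777 -0.17824428637549486 -0.1735819184416534
[[ 0.3829  0.1714  0.018 ]
 [ 0.3403 -0.0577  0.018 ]
 [ 0.6335 -0.1151  0.018 ]] [0.50823196 0.0281366  0.018     ]
tip [0.54736047 0.01855878 0.21416463] [0.54110194 0.02087952 0.21241483]
```

```bash
python3 - <<'E'
from h import *
c=np.array([.507,.028]);th=-.176;X=np.array([np.cos(th),np.sin(th)]);Y=np.array([-X[1],X[0]])
def J(p): return np.r_[(p[:2]-c)@X,(p[:2]-c)@Y,p[2]].round(4)
for n,pts in {'Lnear':[[122,382],[182,403]],'Rnear':[[260,445],[320,464]],'Lfar':[[207,178],[262,197]],'Rfar':[[340,225],[398,243]]}.items():
    for p in pts: print(n,J(onz('top',*(np.array(p)/3.7+[220,140]),.068)))
for p in [[190,208],[383,293],[200,205]]: print('bar',J(onz('top',*(np.array(p)/3.7+[220,140]),.09)))
def W(x,y,z): return np.r_[c+x*X+y*Y,z]
d=np.load('pics/top0d.npy')
for nm,P in {'tip':W(.13-.0671,0,.084+.1229),'pivot':W(.13,0,.084),'nl':W(0,.055,.068),'nr':W(0,-.055,.068)}.items():
    print(nm,P.round(3),(proj('top',P)-[220,140])*3.7,(proj('side',P)-[205,180])*5)
t=np.array([310,185])/3.7+[220,140]
for dv in (-2,0,2,4):
  u,v=t+[0,dv]; print(d[int(v)-0,int(u)])
  o,r=ray('top',u,v); print(J(o+r*d[int(v),int(u)]))
E
tail -c 300 /dev/null
```

```text
Lnear [-0.1051  0.0773  0.068 ]
Lnear [-0.1037  0.0314  0.068 ]
Rnear [-0.1117 -0.0314  0.068 ]
Rnear [-0.1089 -0.0761  0.068 ]
Lfar [0.0586 0.0747 0.068 ]
Lfar [0.0597 0.0315 0.068 ]
Rfar [ 0.0604 -0.0296  0.068 ]
Rfar [ 0.063 -0.074  0.068]
bar [0.0278 0.076  0.09  ]
bar [ 0.0191 -0.0752  0.09  ]
bar [0.0324 0.0701 0.09  ]
tip [0.569 0.017 0.207] [317.52302836 156.52470276] [488.7605801   59.85017122]
pivot [0.635 0.005 0.084] [336.58096811 120.07087188] [585.12358475 188.98671831]
nl [0.517 0.082 0.068] [203.36694519 259.54015129] [337.52756612 199.22657885]
nr [ 0.497 -0.026  0.068] [344.43153044 312.74370589] [408.6463714  335.80067665]
0.93516743
[ 0.0463 -0.0005  0.213 ]
0.9297132
[ 0.0405 -0.0023  0.2173]
0.93253523
[ 0.037  -0.0039  0.2136]
0.93410075
[ 0.0331 -0.0055  0.2111]
```

```bash
cat >> h.py <<'E'
JO=np.array([.4834,.0322]);TH=-.176
def setj(): pass
def JW(x,y,z):
    X=np.array([np.cos(TH),np.sin(TH)]);Y=np.array([-X[1],X[0]]); return np.r_[JO+x*X+y*Y,z]
def toj(p):
    X=np.array([np.cos(TH),np.sin(TH)]);Y=np.array([-X[1],X[0]]); q=np.asarray(p)[:2]-JO; return np.array([q@X,q@Y,p[2]])
def move(P,yaw=None):
    """shift (mm, tool axes) and turn to TCP P, tool down, tool y along world angle yaw (mod pi)"""
    from scipy.spatial.transform import Rotation as Q
    o=get_obs();M=R(o);print('at',o['eef_pos'].round(4),'jig',toj(o['eef_pos']).round(4))
    print('shift mm',(M.T@(np.asarray(P)-o['eef_pos'])*1000).round(1))
    if yaw is not None:
        best=None
        for a in (yaw,yaw+np.pi):
            y=np.array([np.cos(a),np.sin(a),0]);z=np.array([0,0,-1.]);x=np.cross(y,z);N=np.c_[x,y,z]
            v=Q.from_matrix(M.T@N).as_rotvec(); print('turn',v.round(4),'q6',o['q'][5].round(3))
E
python3 - <<'E'
import bench; print([a for a in dir(bench) if not a.startswith('__')])
for n in ('tip_extent','TIP_EXTENT'): print(getattr(bench,n,None))
from h import *
print(R(get_obs()).round(3)); print(get_calibration('wrist')['world_from_camera'].round(3))
move(JW(0.0,0,.33),TH+np.pi/2)
E
```

```text
['MotionError', 'camera', 'get_calibration', 'get_obs', 'hand_in', 'tip_extent']
0.014
None
[[-0.915  0.403 -0.001]
 [ 0.403  0.915 -0.001]
 [ 0.    -0.002 -1.   ]]
[[ 0.402  0.874  0.275  0.162]
 [ 0.916 -0.383 -0.123  0.557]
 [-0.002  0.301 -0.954  0.373]
 [ 0.     0.     0.     1.   ]]
at [0.2314 0.5258 0.2445] jig [-0.3345  0.4419  0.2445]
shift mm [-429.5 -350.4  -85.1]
turn [-0.0015 -0.0005 -0.2388] q6 -0.206
turn [-8.0000e-04  2.2000e-03  2.9028e+00] q6 -0.206
```

```bash
python3 -m jog '[[[-40,-30,-85],[0,0,-0.05],0],[[-80,-60,-85],[0,0,-0.1],0],[[-115,-90,-85],[0,0,-0.15],0],[[-150,-120,-85],[0,0,-0.2],0],[[-180,-145,-85],[0,0,-0.239],0],[[-210,-170,-85],[0,0,-0.239],0],[[-240,-195,-85],[0,0,-0.239],0],[[-270,-220,-85],[0,0,-0.239],0],[[-300,-245,-85],[0,0,-0.239],0],[[-330,-270,-85],[0,0,-0.239],0],[[-360,-295,-85],[0,0,-0.239],0],[[-390,-320,-85],[0,0,-0.239],0],[[-400,-340,-85],[0,0,-0.239],0],[[-400,-350,-85],[0,0,-0.239],0],[[-400,-355,-85],[0,0,-0.239],0],[[-400,-355,-85],[0,0,-0.239],0]]'
python3 - <<'E'
from h import *
cal=get_calibration('wrist'); p,d=camera('wrist'); cv2.imwrite('pics/w1.png',p[:,:,::-1]); np.save('pics/w1d.npy',d)
import pickle; pickle.dump(cal,open('pics/w1.pkl','wb'))
p,d=camera('side'); cv2.imwrite('pics/side1.png',p[:,:,::-1])
move(JW(-.05,0,.33),TH+np.pi/2)
E
```

```text
time_s: 1.43
eef_pos: [0.4541, 0.0387, 0.3294]
eef_rot: [-0.001, 0.089, 0.996, -0.001]
wrist_force: [-0.6, -0.3, -0.4]
opening: -0.004
at [0.4542 0.0406 0.3297] jig [-0.0302  0.0032  0.3297]
shift mm [19.8 -3.2 -0.3]
turn [-0.0008 -0.0012  0.0001] q6 -1.567
turn [ 1.8000e-03 -1.2000e-03 -3.1415e+00] q6 -1.567
```

View pics/w1.png

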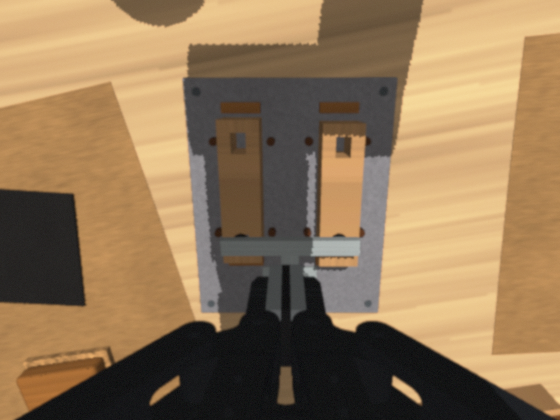

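View pics/side1.png

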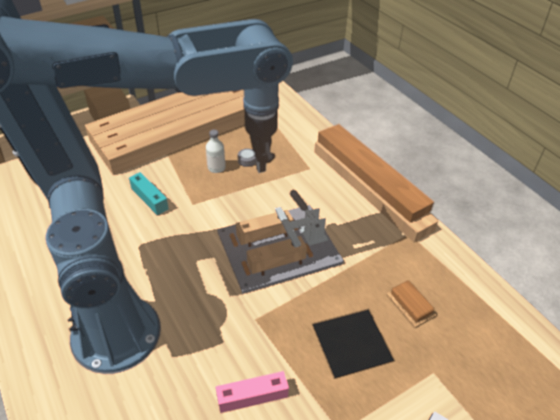

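Wrist view: jig squarely in view, near edge at the top. Right rail spans (217..262, 119..265), left rail (320..366, 122..267), crossbar at (290,247), and the mat is on the left. Both rails sit in the jig with the plain wood colour, so the choice holds; the decoys are out of view.

```bash
python3 - <<'E'
from h import *
import pickle
cal=pickle.load(open('pics/w1.pkl','rb'))
def f(u,v,z): return toj(onz('wrist',u,v,z,cal)).round(4)
for p in [(185,78),(396,78),(378,312),(204,313)]: print('base',f(*p,.018))
for p in [(217,120),(262,119),(223,264),(262,265),(320,122),(366,122),(321,266),(358,267)]: print('rail',f(*p,.068))
for p in [(221,239),(359,239),(221,256),(359,256)]: print('bar',f(*p,.09))
p=cv2.imread('pics/w1.png')[:,:,::-1]; crop(p,170,60,410,330,2.2,'pics/w1c.png')
c=np.array([[313,322]]);
# mat from side
g=cv2.cvtColor(cv2.imread('pics/side1.png'),cv2.COLOR_BGR2GRAY)
m=(g<30).astype(np.uint8);m[:,:300]=0;m[:300]=0;m[:,400:]=0
c=max(cv2.findContours(m,0,2)[0],key=cv2.contourArea); M=cv2.moments(c); print('mat',onz('side',M['m10']/M['m00'],M['m01']/M['m00'],.006), cv2.approxPolyDP(c,6,True)[:,0].tolist())
print([onz('side',*map(float,q),.006).round(3) for q in cv2.approxPolyDP(c,6,True)[:,0]])
E
```

```text
base [-0.1244 -0.111   0.018 ]
base [-0.1238  0.1225  0.018 ]
base [0.1725 0.1244 0.018 ]
base [ 0.174  -0.1103  0.018 ]
rail [-0.0824 -0.0693  0.068 ]
rail [-0.0834 -0.0235  0.068 ]
rail [ 0.0781 -0.0717  0.068 ]
rail [ 0.0795 -0.027   0.068 ]
rail [-0.0804  0.0355  0.068 ]
rail [-0.0802  0.0823  0.068 ]
rail [0.0808 0.0409 0.068 ]
rail [0.082  0.0834 0.068 ]
bar [ 0.0387 -0.0682  0.09  ]
bar [0.0388 0.078  0.09  ]
bar [ 0.0583 -0.0692  0.09  ]
bar [0.0584 0.0791 0.09  ]Traceback (most recent call last):
  File "<stdin>", line 13, in <module>
ValueError: max() iterable argument is empty
```

View pics/w1c.png

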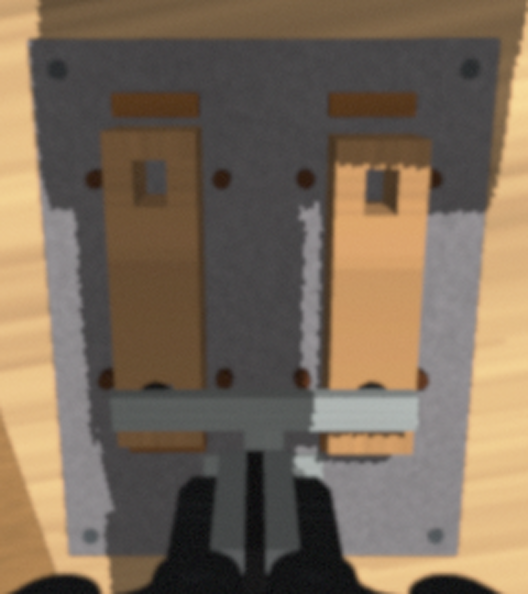

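```bash
python3 - <<'E'
from h import *
o=get_obs();print(o['eef_pos'],o['wrist_force'])
cal=get_calibration('wrist'); p,d=camera('wrist'); cv2.imwrite('pics/w2.png',p[:,:,::-1])
import pickle
c0=pickle.load(open('pics/w1.pkl','rb')); print((cal['world_from_camera']-c0['world_from_camera']).round(4))
crop(p,170,60,410,330,2.2,'pics/w2c.png')
d1=np.load('pics/w1d.npy')
q=cv2.imread('pics/w1.png')[:,:,::-1]; print(np.abs(q.astype(int)-p).mean())
def f(u,v,z): return toj(onz('wrist',u,v,z,cal)).round(4)
for pt in [(185,78),(396,78),(378,312),(204,313)]: print('base',f(*pt,.018))
hsv=cv2.cvtColor(cv2.imread('pics/top0.png'),cv2.COLOR_BGR2HSV)
g=cv2.cvtColor(cv2.imread('pics/side1.png'),cv2.COLOR_BGR2GRAY); print(g[342,352])
m=(g<45).astype(np.uint8);m[:,:300]=0;m[:300]=0;m[:,400:]=0
c=max(cv2.findContours(m,0,2)[0],key=cv2.contourArea); M=cv2.moments(c); print('mat',onz('side',M['m10']/M['m00'],M['m01']/M['m00'],.006))
E
```

```text
[0.45418144 0.04059909 0.32971049] [ 0.62614844 -0.02292414 -0.43473361]
[[-0.0031  0.0003  0.001  -0.0001]
 [ 0.0006  0.0029  0.0013  0.0016]
 [ 0.0005  0.0008  0.0002  0.0002]
 [ 0.      0.      0.      0.    ]]
2.970484693877551
base [-0.1241 -0.1093  0.018 ]
base [-0.1243  0.1244  0.018 ]
base [0.1724 0.1272 0.018 ]
base [ 0.1746 -0.1076  0.018 ]
46
mat [ 0.4921866  -0.38930217  0.006     ]
```

View pics/w2c.png

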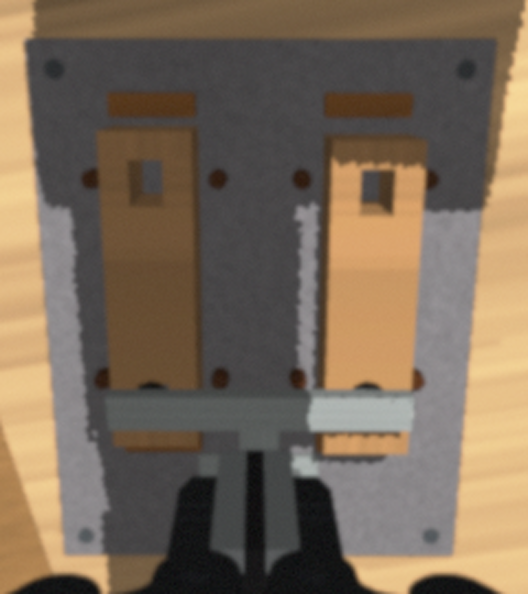

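```bash
python3 - <<'E'
from h import *
o=get_obs();P=o['eef_pos'];print(P,toj(P)); M=R(o)
tip=P+M[:,2]*.014
print('wrist tip',proj('wrist',tip), proj('wrist',P))
for n in('side','top'):
    print(n,proj(n,tip)); p,d=camera(n); u,v=map(int,proj(n,tip)); s=60
    crop(p,u-s,v-s,u+s,v+s,5,f'pics/tip_{n}.png')
E
```

```text
[0.45422447 0.04099948 0.3298235 ] [-0.03026555  0.00355512  0.3298235 ]
wrist tip [286.55078579 282.92065903] [286.62116921 300.26955683]
side [260.6481533  169.93456867]
top [288.52614825 218.4055992 ]
```

View pics/tip_side.png

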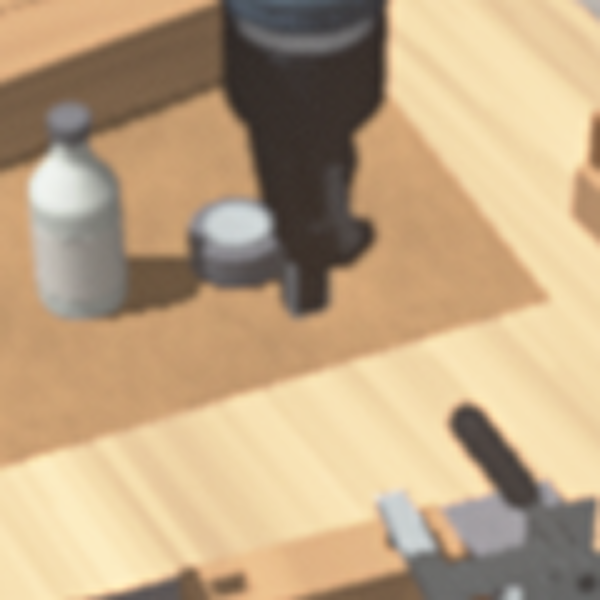

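View pics/tip_top.png

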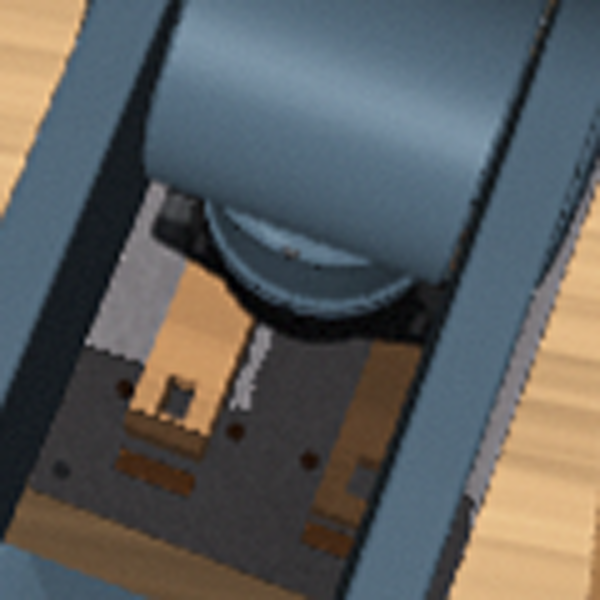

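View pics/w2.png

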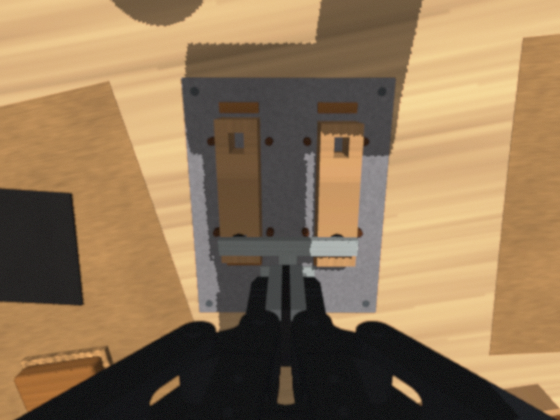

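Top and side views put the jig about 6 mm further right in y than the wrist view does. That doesn't matter for the push, and I'll settle it close up before the grasps. Next I lower the closed fingers behind the handle and push along jig +x.

```bash
python3 -m jog '[[[0,0,35],[0,0,0],0],[[0,0,70],[0,0,0],0],[[0,0,105],[0,0,0],0],[[0,0,131],[0,0,0],0],[[0,0,131],[0,0,0],0],[[-20,0,131],[0,0,0],0],[[-40,0,131],[0,0,0],0],[[-55,0,131],[0,0,0],0],[[-70,0,131],[0,0,0],0],[[-82,0,131],[0,0,0],0],[[-94,0,131],[0,0,0],0],[[-106,0,131],[0,0,0],0]]'
python3 - <<'E'
from h import *
o=get_obs();print(toj(o['eef_pos']),o['wrist_force'],o['time_s'])
p,d=camera('side'); crop(p,200,100,400,280,4,'pics/side2.png')
E
```

```text
time_s: 2.68
eef_pos: [0.5595, 0.0238, 0.201]
eef_rot: [-0.0, 0.086, 0.996, -0.0]
wrist_force: [-4.0, 1.1, 1.5]
opening: 0.0
[0.07637679 0.00503392 0.2010413 ] [-3.98338444  1.14609046  1.52068427] 2.6833
```

View pics/side2.png

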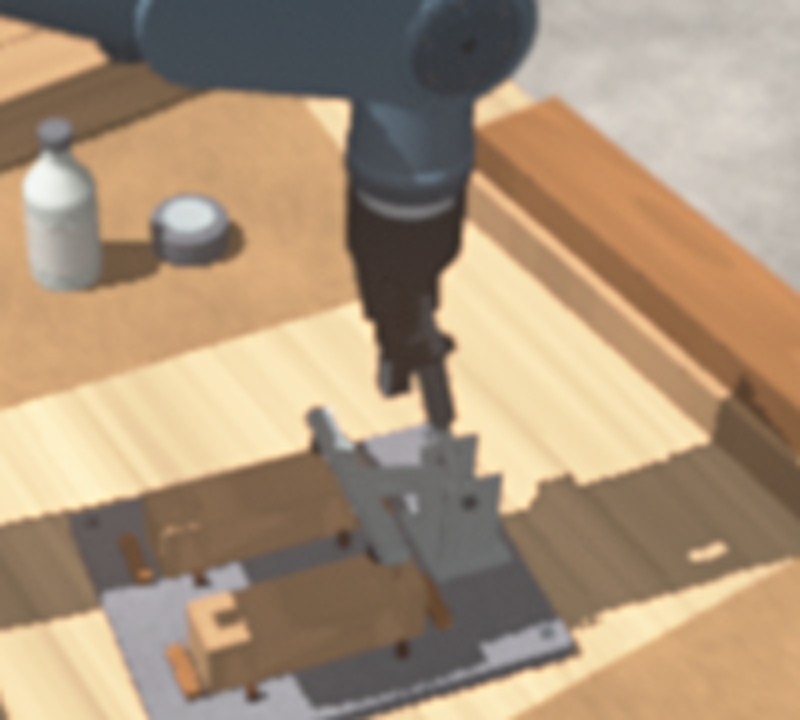

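The fingertip (395,385 in the crop) is behind the handle (435,390), and the crossbar is rising. I'll carry on over centre.

```bash
python3 -m jog '[[[-14,0,0],[0,0,0],0],[[-28,0,0],[0,0,0],0],[[-40,0,0],[0,0,0],0],[[-52,0,0],[0,0,0],0],[[-64,0,0],[0,0,0],0],[[-76,0,0],[0,0,0],0],[[-88,0,0],[0,0,0],0],[[-100,0,0],[0,0,0],0],[[-112,0,0],[0,0,0],0],[[-116,0,0],[0,0,0],0],[[-116,0,0],[0,0,0],0],[[-116,0,-20],[0,0,0],0.3]]'
python3 - <<'E'
from h import *
o=get_obs();print(toj(o['eef_pos']),o['wrist_force'],o['time_s'])
p,d=camera('side'); crop(p,200,100,400,280,4,'pics/side3.png')
E
```

```text
time_s: 3.73
eef_pos: [0.6732, 0.0042, 0.2177]
eef_rot: [-0.003, 0.086, 0.996, -0.0]
wrist_force: [-0.9, 0.2, -0.4]
opening: 0.126
[0.19174444 0.0056213  0.21770244] [-0.88143623  0.18570902 -0.38507103] 3.7333
```

View pics/side3.png

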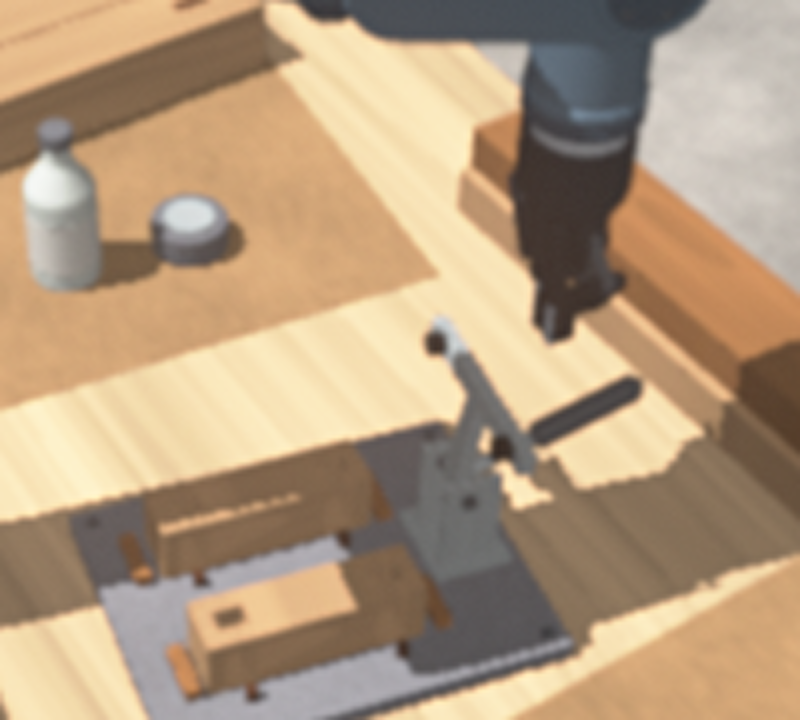

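The clamp stands open: handle at (590,410) leaning away, crossbar upright at (440,340). I'll open the gripper and go above the left rail.

```bash
python3 -m jog '[[[0,0,-40],[0,0,0],1],[[0,0,-70],[0,0,0],1],[[40,5,-80],[0,0,0],1],[[80,15,-80],[0,0,0],1],[[115,25,-80],[0,0,0],1],[[150,40,-80],[0,0,0],1],[[180,50,-70],[0,0,0],1],[[191,54,-40],[0,0,0],1],[[191,54,0],[0,0,0],1],[[191,54,30],[0,0,0],1],[[191,54,60],[0,0,0],1],[[191,54,70],[0,0,0],1],[[191,54,70],[0,0,0],1],[[191,54,70],[0,0,0],1]]'
python3 - <<'E'
from h import *
import pickle
o=get_obs();print(toj(o['eef_pos']),o['wrist_force'],o['time_s'])
cal=get_calibration('wrist');p,d=camera('wrist'); cv2.imwrite('pics/w3.png',p[:,:,::-1]); np.save('pics/w3d.npy',d); pickle.dump(cal,open('pics/w3.pkl','wb'))
p,d=camera('side'); cv2.imwrite('pics/side4.png',p[:,:,::-1])
E
```

```text
time_s: 4.95
eef_pos: [0.4976, 0.0896, 0.1551]
eef_rot: [0.002, 0.086, 0.996, -0.001]
wrist_force: [1.1, -0.2, 1.1]
opening: 1.001
[0.00388673 0.05899146 0.15505577] [ 1.07122198 -0.22554386  1.07261459] 4.95
```

View pics/w3.png

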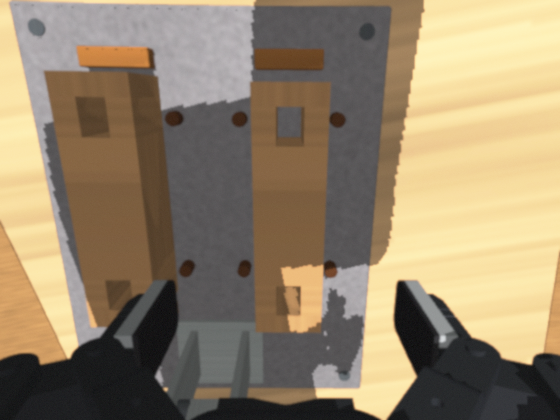

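View pics/side4.png

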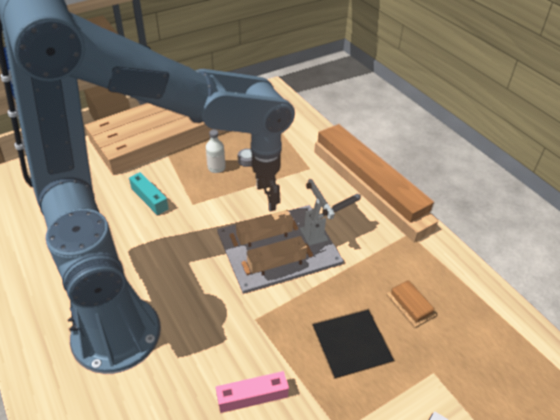

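```bash
python3 - <<'E'
from h import *
import pickle
cal=pickle.load(open('pics/w3.pkl','rb'))
for p in [(251,83),(330,83),(257,332),(322,332),(277,106),(304,106),(278,288),(301,288)]: print(toj(onz('wrist',*p,.068,cal)).round(4))
print('R',[toj(onz('wrist',*p,.068,cal)).round(4) for p in [(46,72),(157,75),(92,328)]])
print('dowels',[toj(onz('wrist',*p,.030,cal)).round(4) for p in [(175,117),(239,117),(337,118),(188,267),(245,267),(330,268)]])
o=get_obs(); print(toj(o['eef_pos']).round(4)); M=R(o); print('tool z',M[:,2].round(4),'tool y',M[:,1].round(4), np.arctan2(-M[0,1],M[1,1]))
E
```

```text
[-0.078   0.0392  0.068 ]
[-0.0782  0.0822  0.068 ]
[0.0807 0.0396 0.068 ]
[0.0804 0.0835 0.068 ]
[-0.0661  0.0533  0.068 ]
[-0.0662  0.0683  0.068 ]
[0.0474 0.0538 0.068 ]
[0.0473 0.0687 0.068 ]
R [array([-0.082 , -0.0697,  0.068 ]), array([-0.0815, -0.0113,  0.068 ]), array([ 0.0775, -0.0701,  0.068 ])]
dowels [array([-0.0574, -0.0146,  0.03  ]), array([-0.0578,  0.0274,  0.03  ]), array([-0.0575,  0.092 ,  0.03  ]), array([ 0.0514, -0.0143,  0.03  ]), array([0.0512, 0.0283, 0.03  ]), array([0.0516, 0.092 , 0.03  ])]
[0.0051 0.0591 0.1564]
tool z [ 0.0079 -0.0019 -1.    ] tool y [ 1.709e-01  9.853e-01 -5.000e-04] -0.17170774871082736
```

```bash
sed -i 's/^JO=.*/JO=np.array([.4834,.0322])+.0063*np.array([.1751,.9845]);TH=-.176/' h.py; python3 - <<'E'
from h import *
move(JW(0.001,.0545,.042),TH+np.pi/2)
E
```

```text
at [0.4988 0.0895 0.1564] jig [0.0051 0.0528 0.1564]
shift mm [  5.1   1.8 114.4]
turn [-0.0005  0.0081  0.0043] q6 -1.455
turn [-1.2700e-02 -8.0000e-04 -3.1373e+00] q6 -1.455
```

```bash
python3 -m jog '[[[5,2,25],[0,0.008,0.004],1],[[5,2,50],[0,0.008,0.004],1],[[5,2,75],[0,0.008,0.004],1],[[5,2,95],[0,0.008,0.004],1],[[5,2,108],[0,0.008,0.004],1],[[5,2,114],[0,0.008,0.004],1],[[5,2,114],[0,0.008,0.004],1]]'
python3 - <<'E'
from h import *
move(JW(0.001,.0545,.042),TH+np.pi/2); print(get_obs()['wrist_force'],get_obs()['time_s'])
p,d=camera('wrist'); cv2.imwrite('pics/w4.png',p[:,:,::-1])
E
```

```text
time_s: 5.63
eef_pos: [0.4956, 0.092, 0.0425]
eef_rot: [0.0, 0.088, 0.996, -0.0]
wrist_force: [0.0, -0.2, -0.4]
opening: 1.003
at [0.4956 0.092  0.0425] jig [0.0015 0.0547 0.0425]
shift mm [ 0.5 -0.2  0.5]
turn [-0.0005  0.0003  0.0002] q6 -1.447
turn [-4.0000e-04 -7.0000e-04 -3.1414e+00] q6 -1.447
[ 0.0304358  -0.15328767 -0.36947785] 5.6333
```

View pics/w4.png

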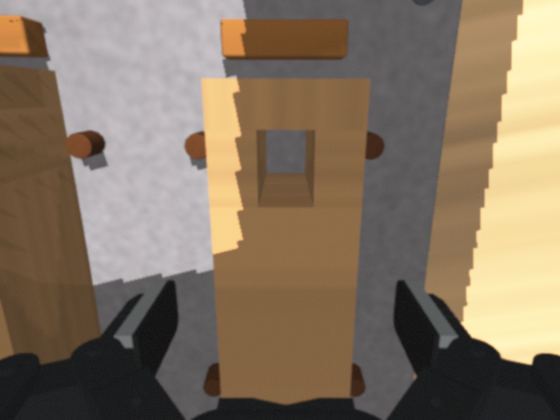

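The rail is centred between the fingers: its edges at row 320 are at 217 and 356, and the finger inner edges are at 176 and 396, with about 41 px on each side. Closing now.

```bash
python3 -m jog '[[[0,0,0],[0,0,0],0],[[0,0,0],[0,0,0],0],[[0,0,0],[0,0,0],0],[[0,0,0],[0,0,0],0],[[0,0,0],[0,0,0],0],[[0,0,0],[0,0,0],0],[[0,0,0],[0,0,0],0],[[0,0,0],[0,0,0],0]]'
python3 -m jog '[[[0,0,-8],[0,0,0],0],[[0,0,-20],[0,0,0],0],[[0,0,-40],[0,0,0],0],[[0,0,-65],[0,0,0],0],[[0,0,-85],[0,0,0],0],[[0,0,-95],[0,0,0],0],[[0,0,-95],[0,0,0],0],[[0,0,-95],[0,0,0],0],[[0,0,-95],[0,0,0],0],[[0,0,-95],[0,0,0],0]]'
python3 - <<'E'
from h import *
F=[]
for i in range(6):
    p,d=camera('wrist' if i==0 else 'side')
    if i==0: cv2.imwrite('pics/w5.png',p[:,:,::-1])
    F.append(get_obs()['wrist_force'])
print(np.mean(F,0)); cv2.imwrite('pics/side5.png',p[:,:,::-1]); o=get_obs(); print(o['torque'],o['opening'],toj(o['eef_pos']),R(o)[:,2].round(4))
E
```

```text
time_s: 6.35
eef_pos: [0.4972, 0.092, 0.0446]
eef_rot: [0.002, 0.088, 0.996, -0.0]
wrist_force: [-0.3, 0.3, 6.6]
opening: 0.507
time_s: 7.18
eef_pos: [0.4956, 0.0921, 0.138]
eef_rot: [0.0, 0.088, 0.996, -0.0]
wrist_force: [0.8, 0.3, -1.7]
opening: 0.508
[ 0.07410836 -0.33519577 -1.81740636]
[0.0285434  0.01746273 0.04733534] 0.5077224554476732 [0.00250942 0.05493121 0.13911919] [ 2.8e-03 -7.0e-04 -1.0e+00]
```

View pics/w5.png

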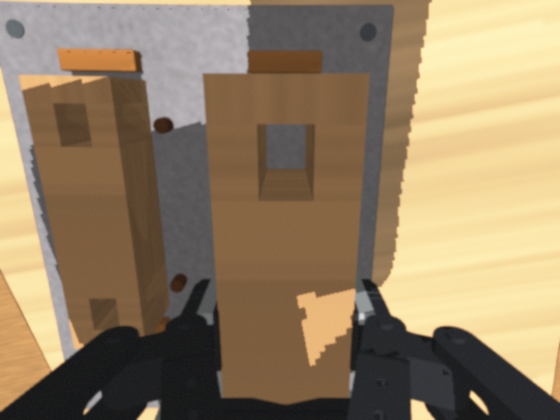

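View pics/side5.png

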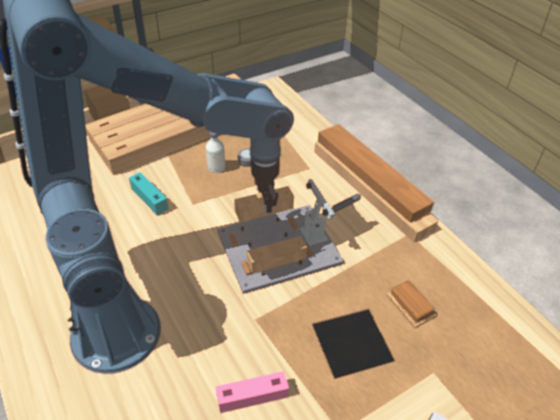

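The left rail pulls about −1.8 N (roughly 0.17 kg), so it is the light one. It hangs level and clear of the jig. Laying it back.

```bash
python3 -m jog '[[[0,0,20],[0,0,0],0],[[0,0,45],[0,0,0],0],[[0,0,65],[0,0,0],0],[[0,0,80],[0,0,0],0],[[0,0,88],[0,0,0],0],[[0,0,92],[0,0,0],0],[[0,0,94],[0,0,0],0],[[0,0,94],[0,0,0],0],[[0,0,94],[0,0,0],0]]'
python3 - <<'E'
from h import *
p,d=camera('wrist'); cv2.imwrite('pics/w6.png',p[:,:,::-1])
o=get_obs(); print(o['wrist_force'],toj(o['eef_pos']))
E
```

```text
time_s: 8.23
eef_pos: [0.4976, 0.092, 0.046]
eef_rot: [0.002, 0.088, 0.996, -0.0]
wrist_force: [0.2, 0.2, -1.1]
opening: 0.505
[ 0.05522895 -0.21538321 -1.65564719] [0.00363198 0.05505817 0.0461025 ]
```

View pics/w6.png

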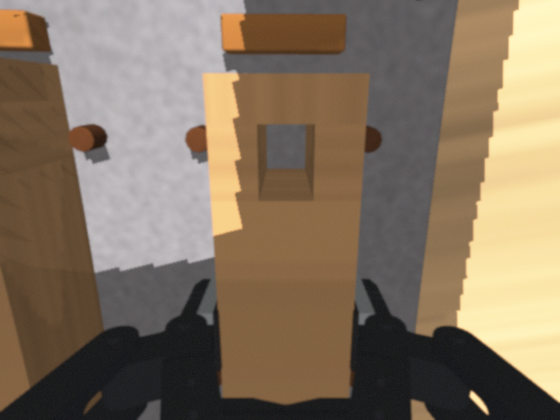

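Still about 1.5 mm up (weight still carried), and its slot and ends line up with the nest. I'll lower until it touches, then release.

```bash
python3 -m jog '[[[0,0,1],[0,0,0],0],[[0,0,2],[0,0,0],0],[[0,0,2.5],[0,0,0],0],[[0,0,2.5],[0,0,0],0]]'; python3 -m jog '[[[0,0,0],[0,0,0],0],[[0,0,0],[0,0,0],1],[[0,0,0],[0,0,0],1],[[0,0,0],[0,0,0],1],[[0,0,0],[0,0,0],1],[[0,0,0],[0,0,0],1],[[0,0,-20],[0,0,0],1],[[0,0,-50],[0,0,0],1],[[0,0,-85],[0,0,0],1],[[0,0,-100],[0,0,0],1],[[0,0,-100],[0,0,0],1],[[0,0,-100],[0,0,0],1]]'
python3 - <<'E'
from h import *
cal=get_calibration('wrist');p,d=camera('wrist'); cv2.imwrite('pics/w7.png',p[:,:,::-1])
F=[]
for i in range(4): camera('side'); F.append(get_obs()['wrist_force'])
print(np.mean(F,0)); move(JW(-.001,-.055,.15),TH+np.pi/2)
E
```

```text
time_s: 8.62
eef_pos: [0.4985, 0.0919, 0.0446]
eef_rot: [0.003, 0.088, 0.996, -0.0]
wrist_force: [-0.7, 0.4, 5.6]
opening: 0.509
time_s: 9.62
eef_pos: [0.4985, 0.092, 0.1454]
eef_rot: [0.004, 0.088, 0.996, -0.0]
wrist_force: [-0.9, -0.7, 0.3]
opening: 1.001
[-0.02631631  0.01347584 -0.00256092]
at [0.4968 0.092  0.1431] jig [0.0027 0.055  0.1431]
shift mm [   3.8 -110.    -6.9]
turn [-0.0002  0.0032  0.0003] q6 -1.447
turn [-5.0000e-03 -4.0000e-04 -3.1413e+00] q6 -1.447
```

View pics/w7.png

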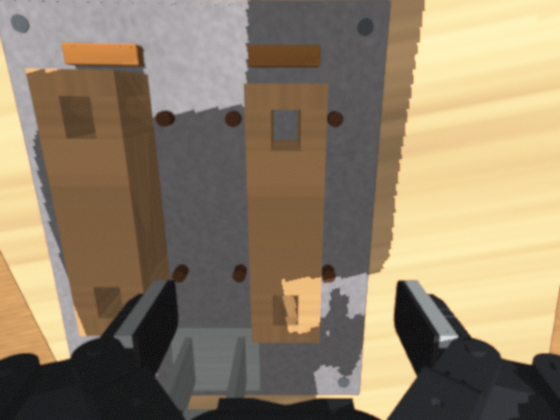

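The left rail is back in its nest between its dowels, and the empty-gripper force reads 0.0 N. Moving above the right rail.

```bash
python3 -m jog '[[[2,-36,-6],[0,0.003,0],1],[[4,-72,-6],[0,0.003,0],1],[[4,-100,-6],[0,0.003,0],1],[[4,-109,-6],[0,0.003,0],1],[[4,-109,-6],[0,0.003,0],1],[[4,-109,-6],[0,0.003,0],1],[[4,-109,-6],[0,0.003,0],1]]'
python3 - <<'E'
from h import *
camera('side')
cal=get_calibration('wrist');p,d=camera('wrist'); cv2.imwrite('pics/w8.png',p[:,:,::-1])
import pickle;pickle.dump(cal,open('pics/w8.pkl','wb'))
move(JW(-.001,-.054,.044),TH+np.pi/2)
E
```

```text
time_s: 10.45
eef_pos: [0.4737, -0.0136, 0.1486]
eef_rot: [-0.0, 0.088, 0.996, 0.0]
wrist_force: [-1.1, -0.2, 0.6]
opening: 0.999
at [ 0.4739 -0.0134  0.1488] jig [-0.0014 -0.0529  0.1488]
shift mm [ -0.4  -1.2 104.8]
turn [ 0.0001 -0.0003  0.0018] q6 -1.676
turn [ 4.0000e-04  2.0000e-04 -3.1398e+00] q6 -1.676
```

View pics/w8.png

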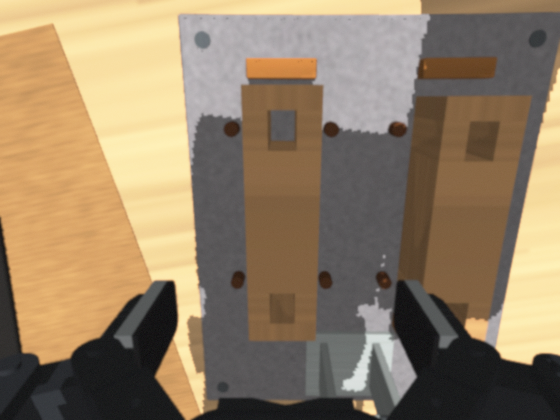

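```bash
python3 -m jog '[[[0,-2,25],[0,0,0.002],1],[[0,-2,50],[0,0,0.002],1],[[0,-2,75],[0,0,0.002],1],[[0,-2,92],[0,0,0.002],1],[[0,-2,102],[0,0,0.002],1],[[0,-2,105],[0,0,0.002],1],[[0,-2,105],[0,0,0.002],1]]'
python3 - <<'E'
from h import *
p,d=camera('wrist'); cv2.imwrite('pics/w9.png',p[:,:,::-1])
move(JW(-.001,-.055,.044),TH+np.pi/2)
E
```

```text
time_s: 11.13
eef_pos: [0.4732, -0.0147, 0.0434]
eef_rot: [-0.001, 0.088, 0.996, 0.0]
wrist_force: [0.4, -0.5, -0.2]
opening: 1.003
at [ 0.4739 -0.015   0.0442] jig [-0.001  -0.0545  0.0442]
shift mm [-0.  -0.5  0.2]
turn [0.0001 0.0001 0.0005] q6 -1.678
turn [-1.0000e-04  2.0000e-04 -3.1411e+00] q6 -1.678
```

View pics/w9.png

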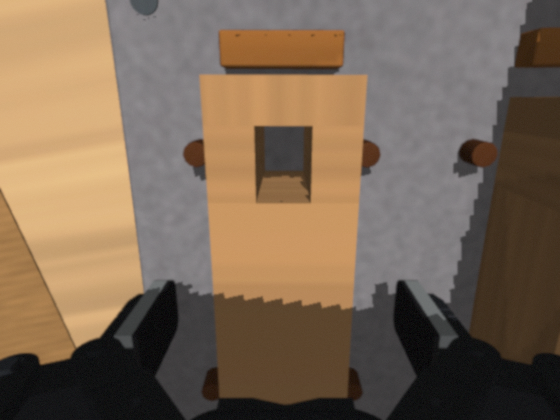

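The right rail is centred between the fingers (rail 215..354, fingers 177 and 396). Grip and lift.

```bash
python3 -m jog '[[[0,0,0],[0,0,0],0],[[0,0,0],[0,0,0],0],[[0,0,0],[0,0,0],0],[[0,0,0],[0,0,0],0],[[0,0,0],[0,0,0],0],[[0,0,0],[0,0,0],0],[[0,0,0],[0,0,0],0],[[0,0,0],[0,0,0],0]]'
python3 -m jog '[[[0,0,-8],[0,0,0],0],[[0,0,-20],[0,0,0],0],[[0,0,-40],[0,0,0],0],[[0,0,-65],[0,0,0],0],[[0,0,-85],[0,0,0],0],[[0,0,-95],[0,0,0],0],[[0,0,-95],[0,0,0],0],[[0,0,-95],[0,0,0],0],[[0,0,-95],[0,0,0],0],[[0,0,-95],[0,0,0],0]]'
python3 - <<'E'
from h import *
F=[]
for i in range(6):
    p,d=camera('wrist' if i==0 else 'side')
    if i==0: cv2.imwrite('pics/w10.png',p[:,:,::-1])
    F.append(get_obs()['wrist_force'])
print(np.mean(F,0)); cv2.imwrite('pics/side10.png',p[:,:,::-1]); o=get_obs(); print(o['torque'],o['opening'],toj(o['eef_pos']),R(o)[:,2].round(4))
E
```

```text
time_s: 11.85
eef_pos: [0.4748, -0.0153, 0.0453]
eef_rot: [0.001, 0.088, 0.996, -0.0]
wrist_force: [-0.9, 0.0, 6.6]
opening: 0.51
time_s: 12.68
eef_pos: [0.4734, -0.015, 0.1386]
eef_rot: [-0.001, 0.088, 0.996, 0.0]
wrist_force: [-0.7, -0.1, -4.5]
opening: 0.508
[-0.22846322 -0.14780117 -4.2615147 ]
[-0.00281349 -0.01711531  0.04418314] 0.5033340592604318 [-0.00054572 -0.0545755   0.1398348 ] [ 1.1e-03 -2.0e-04 -1.0e+00]
```

View pics/w10.png

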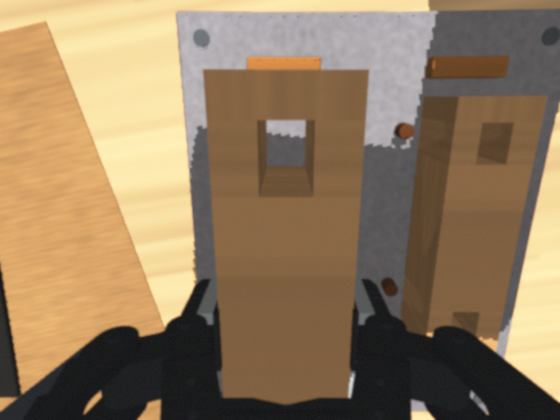

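View pics/side10.png

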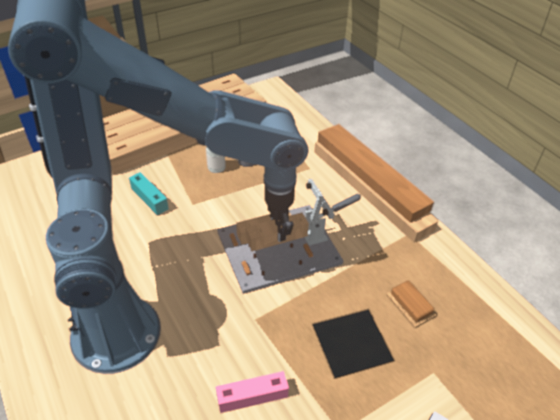

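The right rail pulls 4.3 N (roughly 0.43 kg) against 1.8 N for the left, so the right one is the heavy one. "Likewise" means laying it back first, so I'll do that and then pick it up again.

```bash
python3 -m jog '[[[0,0,20],[0,0,0],0],[[0,0,45],[0,0,0],0],[[0,0,65],[0,0,0],0],[[0,0,80],[0,0,0],0],[[0,0,88],[0,0,0],0],[[0,0,92],[0,0,0],0],[[0,0,94],[0,0,0],0],[[0,0,95],[0,0,0],0],[[0,0,96],[0,0,0],0],[[0,0,96],[0,0,0],0]]'
python3 - <<'E'
from h import *
p,d=camera('wrist'); cv2.imwrite('pics/w11.png',p[:,:,::-1])
o=get_obs(); print(o['wrist_force'],toj(o['eef_pos']))
E
```

```text
time_s: 13.82
eef_pos: [0.4752, -0.0154, 0.0453]
eef_rot: [0.001, 0.088, 0.996, -0.0]
wrist_force: [-4.3, 0.5, 4.7]
opening: 0.504
[-4.12320125  0.31009305  7.24558333] [ 0.00028626 -0.05461981  0.04528068]
```

View pics/w11.png

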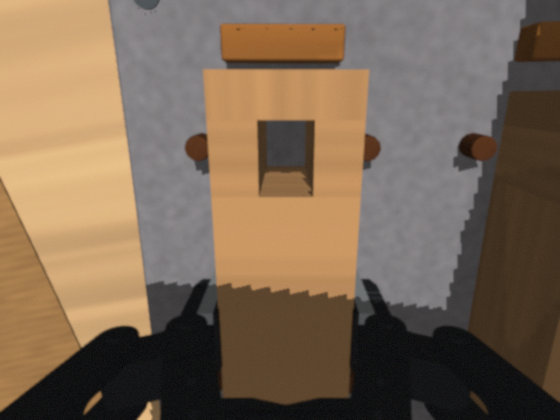

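It's in contact with the base and lined up in the nest. Release.

```bash
python3 -m jog '[[[0,0,0],[0,0,0],1],[[0,0,0],[0,0,0],1],[[0,0,0],[0,0,0],1],[[0,0,0],[0,0,0],1],[[0,0,0],[0,0,0],1],[[0,0,0],[0,0,0],1],[[0,0,-20],[0,0,0],1],[[0,0,-50],[0,0,0],1],[[0,0,-85],[0,0,0],1],[[0,0,-100],[0,0,0],1],[[0,0,-100],[0,0,0],1],[[0,0,-100],[0,0,0],1]]'
python3 - <<'E'
from h import *
camera('side')
p,d=camera('wrist'); cv2.imwrite('pics/w12.png',p[:,:,::-1])
p,d=camera('side'); crop(p,200,150,400,300,4,'pics/side12.png')
o=get_obs(); print(o['wrist_force']); move(JW(-.001,-.055,.044),TH+np.pi/2)
E
```

```text
time_s: 14.87
eef_pos: [0.4756, -0.0155, 0.146]
eef_rot: [0.002, 0.088, 0.996, -0.0]
wrist_force: [-0.2, 0.1, -1.0]
opening: 1.0
[ 0.24586556  0.02463458 -0.04718247]
at [ 0.4739 -0.0151  0.1437] jig [-0.0011 -0.0545  0.1437]
shift mm [-0.1 -0.5 99.7]
turn [ 0.0001 -0.0003  0.0006] q6 -1.678
turn [ 5.000e-04  1.000e-04 -3.141e+00] q6 -1.678
```

View pics/w12.png

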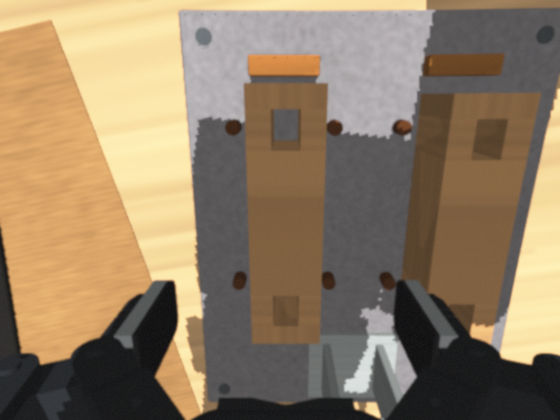

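View pics/side12.png

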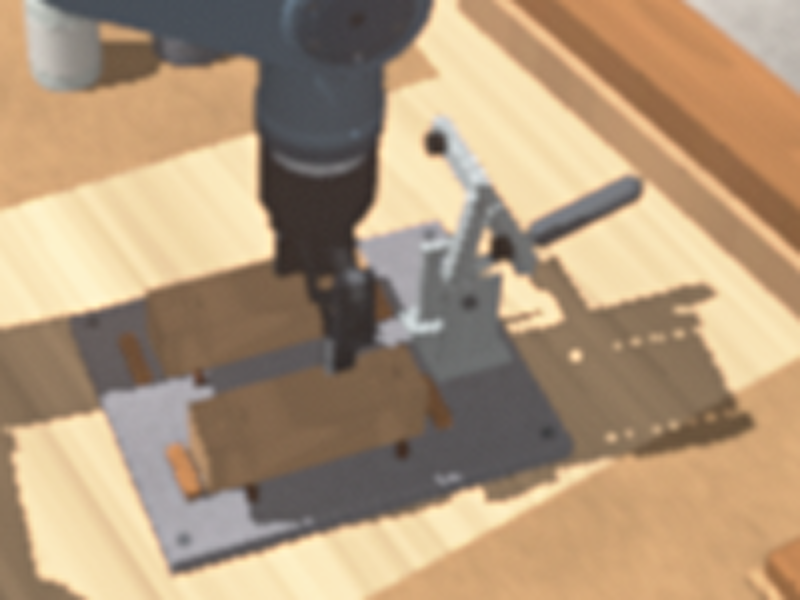

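Both rails lie in their nests and the clamp is still open (crossbar at (440,140), handle at (590,210) in the crop). Picking up the right one.

```bash
python3 -m jog '[[[0,-0.5,25],[0,0,0],1],[[0,-0.5,50],[0,0,0],1],[[0,-0.5,75],[0,0,0],1],[[0,-0.5,90],[0,0,0],1],[[0,-0.5,98],[0,0,0],1],[[0,-0.5,99],[0,0,0],1],[[0,-0.5,99],[0,0,0],1],[[0,-0.5,99],[0,0,0],0],[[0,-0.5,99],[0,0,0],0],[[0,-0.5,99],[0,0,0],0],[[0,-0.5,99],[0,0,0],0],[[0,-0.5,99],[0,0,0],0],[[0,-0.5,99],[0,0,0],0],[[0,-0.5,99],[0,0,0],0],[[0,-0.5,99],[0,0,0],0]]'
python3 -m jog '[[[0,0,-8],[0,0,0],0],[[0,0,-20],[0,0,0],0],[[0,0,-40],[0,0,0],0],[[0,0,-70],[0,0,0],0],[[0,0,-100],[0,0,0],0],[[0,0,-122],[0,0,0],0],[[0,0,-125],[0,0,0],0],[[0,0,-125],[0,0,0],0],[[0,0,-125],[0,0,0],0]]'
python3 - <<'E'
from h import *
p,d=camera('side');p,d=camera('side'); cv2.imwrite('pics/side13.png',p[:,:,::-1])
o=get_obs(); print(o['wrist_force'],o['opening'],toj(o['eef_pos']))
g=cv2.cvtColor(p,cv2.COLOR_RGB2GRAY)
for T in (55,65):
    m=(g<T).astype(np.uint8);m[:,:300]=0;m[:300]=0;m[:,400:]=0;m[385:]=0
    c=max(cv2.findContours(m,0,2)[0],key=cv2.contourArea); M=cv2.moments(c)
    q=cv2.approxPolyDP(c,6,True)[:,0].astype(float); print(M['m00'],q.tolist(),onz('side',M['m10']/M['m00'],M['m01']/M['m00'],.006)); print([onz('side',*a,.006).round(3)[:2] for a in q])
g=cv2.cvtColor(cv2.imread('pics/top0.png'),cv2.COLOR_BGR2GRAY)
for T in (25,45):
    m=(g<T).astype(np.uint8); m[:, :370]=0; m[:200]=0; m[300:]=0; m[:,470:]=0
    c=max(cv2.findContours(m,0,2)[0],key=cv2.contourArea); q=cv2.approxPolyDP(c,6,True)[:,0].astype(float); print(q.tolist(),[onz('top',*a,.006).round(3)[:2] for a in q])
E
```

```text
time_s: 16.27
eef_pos: [0.4746, -0.0157, 0.0458]
eef_rot: [0.001, 0.088, 0.996, -0.0]
wrist_force: [-1.8, 0.6, 6.7]
opening: 0.51
time_s: 17.02
eef_pos: [0.4734, -0.0154, 0.1696]
eef_rot: [-0.0, 0.088, 0.996, 0.0]
wrist_force: [-0.5, -0.1, -4.9]
opening: 0.507
[ 0.43780919  0.54538436 -3.83614871] 0.5041659845723336 [-0.00206648 -0.0548397   0.16868543]
3105.5 [[368.0, 311.0], [314.0, 325.0], [335.0, 376.0], [392.0, 360.0]] [ 0.50165935 -0.33286297  0.006     ]
[array([ 0.595, -0.277]), array([ 0.449, -0.24 ]), array([ 0.413, -0.384]), array([ 0.558, -0.421])]
3191.0 [[368.0, 311.0], [314.0, 324.0], [335.0, 376.0], [392.0, 360.0]] [ 0.50140504 -0.33285593  0.006     ]
[array([ 0.595, -0.277]), array([ 0.451, -0.237]), array([ 0.413, -0.384]), array([ 0.558, -0.421])]
[[402.0, 210.0], [382.0, 260.0], [434.0, 283.0], [453.0, 233.0]] [array([ 0.599, -0.273]), array([ 0.447, -0.236]), array([ 0.411, -0.385]), array([ 0.56 , -0.422])]
[[402.0, 210.0], [382.0, 260.0], [434.0, 284.0], [453.0, 232.0]] [array([ 0.599, -0.273]), array([ 0.447, -0.236]), array([ 0.409, -0.385]), array([ 0.563, -0.422])]
```

View pics/side13.png

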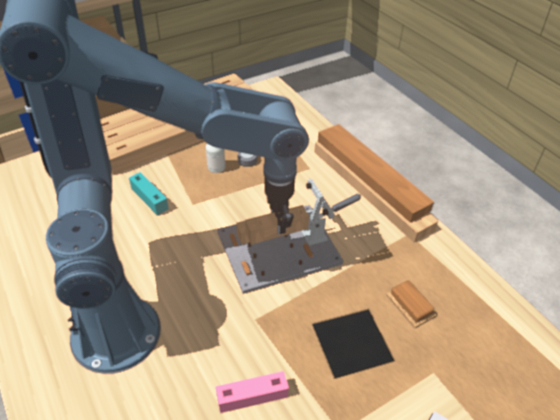

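```bash
python3 - <<'E'
from h import *
move([.502,-.331,.169],TH+np.pi/2)
E
```

```text
at [ 0.4729 -0.0152  0.1687] jig [-0.0021 -0.0548  0.1687]
shift mm [ -83.8 -305.8   -0.6]
turn [ 0.0004 -0.0024  0.0006] q6 -1.679
turn [ 3.700e-03  6.000e-04 -3.141e+00] q6 -1.679
```

```bash
python3 -m jog '[[[0,-10,0],[0,0,0],0],[[0,-30,0],[0,0,0],0],[[0,-55,0],[0,0,0],0],[[-5,-82,0],[0,0,0],0],[[-15,-110,0],[0,0,0],0],[[-25,-138,0],[0,0,0],0],[[-35,-166,0],[0,0,0],0],[[-45,-194,0],[0,0,0],0],[[-55,-222,0],[0,0,0],0],[[-65,-248,0],[0,0,0],0],[[-73,-270,0],[0,0,0],0],[[-79,-288,0],[0,0,0],0],[[-83,-300,0],[0,0,0],0],[[-84,-305,0],[0,0,0],0],[[-84,-306,0],[0,0,0],0],[[-84,-306,0],[0,0,0],0],[[-84,-306,0],[0,0,0],0],[[-84,-306,0],[0,0,0],0],[[-84,-306,0],[0,0,0],0]]'
python3 - <<'E'
from h import *
camera('top')
for n in('top','side','wrist'):
    p,d=camera(n); cv2.imwrite(f'pics/{n}14.png',p[:,:,::-1])
move([.502,-.331,.169],TH+np.pi/2); o=get_obs(); print(o['wrist_force'],o['opening'],R(o)[:,2].round(4),np.abs(o['dq']).max(),o['time_s'])
E
```

```text
time_s: 18.7
eef_pos: [0.5023, -0.3302, 0.1685]
eef_rot: [-0.001, 0.087, 0.996, 0.0]
wrist_force: [0.5, 0.5, -4.0]
opening: 0.51
at [ 0.5023 -0.3309  0.1686] jig [ 0.0822 -0.3604  0.1686]
shift mm [ 0.3 -0.2 -0.4]
turn [ 0.0003 -0.0021  0.0011] q6 -2.175
turn [ 3.3000e-03  5.0000e-04 -3.1405e+00] q6 -2.175
[-1.24268688 -0.36946431 -4.07989354] 0.5060976550259408 [-2.e-03  7.e-04 -1.e+00] 0.0039022040335167534 18.9
```

View pics/side14.png

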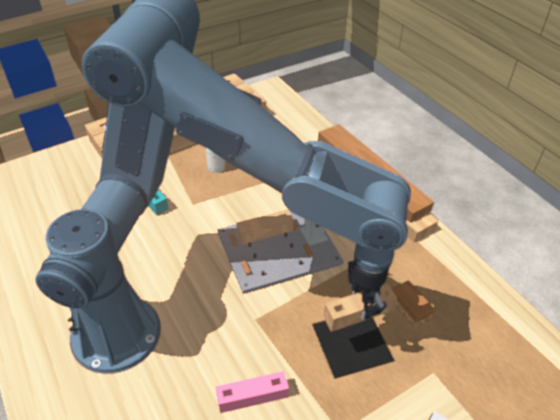

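View pics/wrist14.png

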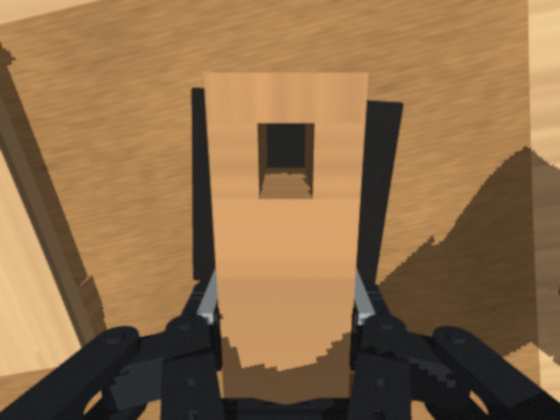

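View pics/top14.png

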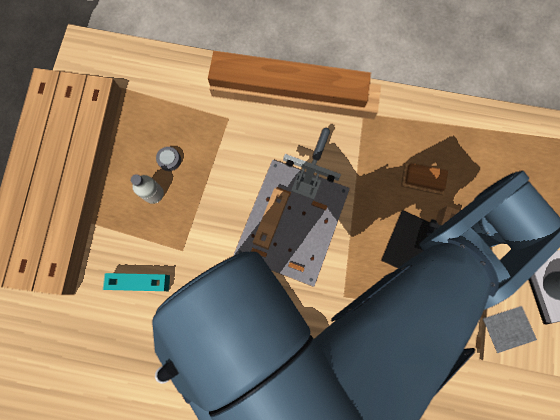

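The rail hangs level over the mat. The left rail is in its nest and the clamp is open (top view: handle at (323,140)). The wrist view, which proved right at the grasps, puts the mat centre about 5 mm further left, so I'll nudge over and let it settle.

```bash
python3 -m jog '[[[0,2,0],[0,-0.002,0],0],[[0,4,0],[0,-0.002,0],0],[[0,5,0],[0,-0.002,0],0],[[0,5,0],[0,-0.002,0],0],[[0,5,0],[0,-0.002,0],0],[[0,5,0],[0,-0.002,0],0],[[0,5,0],[0,-0.002,0],0],[[0,5,0],[0,-0.002,0],0],[[0,5,0],[0,-0.002,0],0],[[0,5,0],[0,-0.002,0],0]]'
python3 - <<'E'
from h import *
o=get_obs(); print(o['eef_pos'],o['wrist_force'],o['opening'],R(o)[:,2].round(4),np.abs(o['dq']).max(),o['time_s'])
print(hand_in())
E
```

```text
time_s: 19.73
eef_pos: [0.5032, -0.326, 0.1686]
eef_rot: [-0.0, 0.087, 0.996, 0.0]
wrist_force: [0.6, 0.4, -2.7]
opening: 0.504
[ 0.50316023 -0.32598865  0.16855739] [ 0.59424325  0.37614536 -2.73157123] 0.5037087783298017 [-1.e-04  3.e-04 -1.e+00] 0.0022728150099153364 19.7333
the job is handed in; nothing more can be done
None
```

The job is handed in at 19.7 s: the clamp is open and the heavier rail, which was the right one, is held over the mat.

- **Clamp:** I pushed the handle over centre. It was still standing open in the last camera views, taken just before a final 5 mm nudge.
- **Weighing:** The left rail pulled about 1.8 N and the right about 4.3 N. Each was lifted clear and laid back in its nest, then I picked the right one up again. The left one is lying in its nest.
- **Final hold:** The tool is level to within 0.001 rad and essentially still (joint speeds at most 0.002 rad/s). The rail's centre is about 16 cm above the mat top and its underside about 13.5 cm, near (0.503, −0.326).
- **Other things:** The tool touched only the clamp, the rails and, in light contact, the jig while laying them back. In the last views the glue, tape, sander, pink and turquoise pieces looked unmoved.

Two checks disagreed:
- **Camera offset:** The wrist camera put things about 6 mm further left than the top and side cameras. I followed the wrist camera because it centred both rails between the fingers, and shifted the final position 5 mm to match.
- **Last force reading:** The single force reading at hand-in was −2.7 N, against about −4 N just before. The gripper opening had not changed (0.504), so I took it as sensor noise and not a slip.

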